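# Square up the digital microscope in its collar and lock it

### The arm

A 6-joint arm with a two-finger parallel gripper is mounted at the origin on the work surface. World frame = base frame: x ahead of the robot, y to its left, z up, the work surface at z = 0. Lengths are in m, angles in rad, forces in N, time in s.
With the tool pointing down it reaches from about 0.325 to 0.9 m from the base axis. Payload 3.5 kg.
Tool frame: the origin (TCP) lies at the very end of the fingers, on their centre line; the grasp point (between the pads) lies 19 mm behind it; z points along the fingers, y is the line along which they close (so a half turn about z gives the same grasp; the last joint's range is limited). The gripper opens to 85 mm and grips with 20 to 120 N. Pads are 22 mm wide; open, the fingers measure 114 mm over their backs; the gripper's body (76 mm by 85 mm) begins 54 mm behind the grasp point. The pads swing forward as they close: fully open they stand 13 mm farther back than shut.
Start: joints at [1.135, 0.276, -0.026, 1.268, 0, 1.467], TCP at [0.204, 0.591, 0.231] pointing down, gripper open.
Joint ranges: [-3.12, 3.12], [-0.85, 1.88], [-1.08, 1.24], [-1.95, 2.15], [-1.57, 1.53], [-3.14, 3.14]. Speed limits (rad/s): [2.57, 2.57, 3.14, 3.14, 3.14, 3.14].

### API

Orientations are given as a 3x3 rotation matrix whose columns are the frame's x, y, z axes.
In Python, from cell import * gives the robot as it stands. The module is installed in compiled form; this text tells all that it offers.
- The arm moves only by the tool servo_tool, never from a script. Its argument "targets" is a list of rows, each an object with "slide": the shift along the tool's x, y, z in m, a list of three; "rotation": the turn, a rotation vector about the tool's x, y, z in rad, a list of three; "grip": the finger opening in m, from 0 to 0.0854. A call has 1 to 20 rows; each row is the pose to reach, as a shift and turn from the pose commanded when the call began, along the tool's axes at that moment; what a row does not reach only later rows make up. A row lasts 1/10 s, in which the tool goes at most 50 mm and 8.59 degrees, less where a joint would pass 70% of its speed; a pose out of reach is approached as far as the arm can. A call with a gripper value outside its range is refused whole. The fingers move at their own pace and stop on an object; the grip force is fixed at half the most. Time passes only in rows, so rows that repeat a pose let the fingers close. It gives the time, the measured TCP pose, the force, the opening and the grip force at its end, in the units of the state.
- get_obs(): the state, without advancing time (a new reading comes with each control period).
- get_image(name): name is "side" or "top" or "wrist"; returns the picture (420x560x3 uint8, red, green, blue); there is no depth.
- get_calibration(name): a dict with "K" (3x3 intrinsics, pixels), "R" (3x3) and "t" (3): a world point X has camera coordinates R X + t; the wrist camera has in their place "mount" (4x4, takes a point from camera to tool coordinates, whose origin is the TCP and whose axes are the flange's). Camera axes: x right, y down, z forward; pixel columns grow to the right and rows downward; lengths in m; the calibration is good to about 2 mm. A picture is of the moment at which its call begins: read the wrist's pose just before it. get_calibration takes no time and is no camera call.
- job_done(): hands the job in; it is judged then, once.
The state is a dict: "time_s": time; "joints": joint angles; "joint_velocities": joint speeds; "joint_torque": joint torques, N m; "ee_pos": TCP position; "orientation": TCP orientation; "ft_force": force on the tool from outside, world axes, zero at the start; "wrist_torque": the same for the moment, N m; "width": finger opening in m; "gripper_force": force on a finger pad.
Only numpy, scipy, OpenCV 4.12 (cv2) and the standard library are available. Lean on these libraries where they do the work, as an engineer would, in place of code of your own. Each camera call takes 0.05 s, during which the arm holds its last target. There are 200 camera calls.

### The job

The picture from the little digital microscope comes out twisted. Turn the microscope in its collar until its snapshot button points squarely at the index nose on the collar, then swing the collar's quick-release lever fully closed. Do not disturb the specimen dish under the lens or the other things on the bench.

Things in the scene. Friction and masses are not known exactly. Their poses are not given: they have to be found in the camera images.
- stand: Fixed microscope stand: grey base plate 260 x 170 x 15 mm, steel column 18 mm thick and 200 mm high, and an aluminium arm holding a collar (74 mm across, from 158 to 180 mm above the bench). Origin on the bench straight under the microscope's axis; z up; its +x points from there to the index nose, its -x to the column (130 mm away), its +y to the collar's clamping ears and the lever. Base plate from x = -170 to +90 mm, y = -85 to +85 mm.
- index (a point): Tip of the index nose: a 10 mm wide pointed aluminium rib on the rim of the collar, opposite the column, 64 mm from the microscope's axis, at the height of the collar's top (180 mm).
- microscope: Cream cylindrical digital microscope, 170 mm long, upright in the collar. It turns about its own axis only, without stops, against steady friction of about 0.12 N m at any lever position, and stays where it is left; it cannot be lifted out. Its head, a cylinder 52 mm across and 60 mm high, stands free above the collar (180 to 240 mm above the bench) and can be gripped from above. Origin on the bench under the axis, z up, +x towards the snapshot button.
- button (a point): Upper outer edge of the snapshot button: a cream block 20 mm wide and 40 mm high (191 to 231 mm above the bench) with a black rubber key on its outer face and top, standing out from the side of the head to 48 mm from the axis. This point is 48 mm from the axis, 231 mm above the bench.
- lever (a joint): Quick-release lever of the collar, swinging level about an upright pivot. 0 = fully closed against its stop, lying along the clamping ears and pointing straight out in the stand's +y; it grows as the lever opens, clockwise seen from above, towards the stand's +x (1.57 rad = pointing along +x), up to 1.75. Friction about 0.15 N m, stays where it is left. It starts open by 1.0 to 1.5 rad.
- lever_pivot (a point): Pivot of the lever, 169 mm above the bench, at x = 25, y = 53 mm in the stand's frame.
- lever_tab (a point): Top centre of the lever's upturned thumb tab: an aluminium upright block 14 mm thick (in the swing direction), 26 mm long (along the lever), from 163 to 207 mm above the bench, its centre 75 mm from the pivot. The steel lever arm between tab and pivot is 10 mm wide and 12 mm high, at 169 mm.
- dish: Loose clear specimen dish, 70 mm across, 13 mm high, with a fragment on cork in it, on the stand's base plate under the lens. Origin at the centre of its underside.
- slide_box: Loose blue slide box, 105 x 85 x 34 mm, on the bench. Origin at the centre of its underside.
- jar: Loose specimen jar, 56 mm across, 75 mm high. Origin at the centre of its underside.
- tweezers: Loose steel tweezers, 125 mm long, lying flat along their x. Origin at the middle, on the bench.
- lens_cap: Loose grey lens cap, 48 mm across, 18 mm high. Origin at the centre of its underside.
- tray: Loose white open tray, 100 x 140 x 28 mm. Origin at the centre of its underside.
- mouse: Loose pink computer mouse, 105 x 60 x 32 mm. Origin at the centre of its underside.

How it is judged:
On the way, in this order (a step that is already met when the one before it is completed fails the run):
1. with the lever still open, the button points at the index nose (x of button in the frame of stand above 0.03 m and y of button in the frame of stand between -0.0065 and 0.0065 m and value of joint lever above 0.4 rad), for 0.3 s.
2. the lever is fully closed, the button still at the index (value of joint lever below 0.12 rad and x of button in the frame of stand above 0.03 m and y of button in the frame of stand between -0.0065 and 0.0065 m), for 0.2 s.
At the end, for the whole second after the job is handed in: The button points at the index nose to within 6.5 mm sideways (about 8 degrees), the lever is closed to within 0.12 rad (7 degrees) of its stop, the microscope is at rest and the dish lies within 10 mm of where it was (all of step 2 and distance of dish from where it was at the start of the episode below 0.01 m and angular speed of microscope below 0.05 rad/s); the robot touches nothing.
It fails at once if the specimen dish is shifted more than 10 mm (distance of dish from where it was at the start of the episode above 0.01 m).
It fails at once if another thing on the bench is shifted more than 25 mm (distance of any of slide_box, jar, tweezers, lens_cap, tray, mouse from where it was at the start of the episode above 0.025 m).
It also fails if it takes over 51 s, if anything falls off the work surface, if the arm or the gripper's body presses on something with over 40 N, if the wrist force passes 120 N, or if a joint passes its speed limit or range.

## Working session

There is one attempt and no reset: what is moved stays moved. The work goes in short steps, Python scripts to look and compute and a tool call to move; the robot and the scene stay as the last step left them, time stands still between calls to the robot, and variables do not carry over. Pictures are saved under pics/ and viewed, at most 10 in all, crops included, and the job is handed in when it is done.

Besides the shell and the picture viewer there is one more tool, called after ">>>" as a command line: name --argument value ..., lists and objects as JSON in quotes. servo_tool: Moves the arm, as the interface text tells. Its arguments: {"type":"object","properties":{"targets":{"type":"array"}},"required":["targets"]}

```bash
mkdir -p pics; python3 - <<'E'
from cell import *
import cv2,numpy as np
o=get_obs();print(o['time_s'],o['ee_pos'],o['orientation'],o['width'])
for n in('top','side'):
    im=get_image(n);cv2.imwrite(f'pics/{n}0.png',im[:,:,::-1])
    c=get_calibration(n);print(n,c['K'],c['R'],c['t'])
print(get_calibration('wrist'))
E
```

```text
0.0 [0.2038541  0.58999459 0.23016721] [[-9.45130483e-01  3.26691761e-01 -9.29719201e-04]
 [ 3.26693007e-01  9.45128385e-01 -2.00361926e-03]
 [ 2.24138105e-04 -2.19741440e-03 -9.99997561e-01]] 0.08511518908309063
top [[481.90796131   0.         289.916595  ]
 [  0.         481.90796131 222.93876068]
 [  0.           0.           1.        ]] [[-1.57984377e-03 -9.99998461e-01  7.63460342e-04]
 [-9.98270207e-01  1.53224260e-03 -5.87728317e-02]
 [ 5.87715714e-02 -8.54991605e-04 -9.98271091e-01]] [0.00732601 0.50574434 1.52234166]
side [[484.18892832   0.         284.11063348]
 [  0.         484.18892832 210.71661958]
 [  0.           0.           1.        ]] [[ 0.73676088 -0.67610752 -0.00787495]
 [-0.4714285  -0.5053015  -0.72279012]
 [ 0.48470462  0.53623596 -0.69102274]] [-0.37067455  0.33961314  1.19540413]
{'K': array([[374.04927053,   0.        , 280.96973894],
       [  0.        , 374.04927053, 206.27249919],
       [  0.        ,   0.        ,   1.        ]]), 'mount': array([[ 5.02882477e-04, -9.51344155e-01, -3.08129918e-01,
         7.84799237e-02],
       [ 9.99999769e-01,  3.37537247e-04,  5.89907904e-04,
        -4.03753729e-04],
       [-4.57200112e-04, -3.08130144e-01,  9.51344105e-01,
        -1.41729833e-01],
       [ 0.00000000e+00,  0.00000000e+00,  0.00000000e+00,
         1.00000000e+00]])}
```

View pics/top0.png

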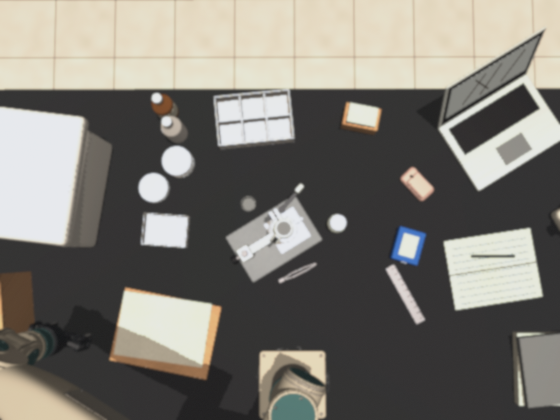

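View pics/side0.png

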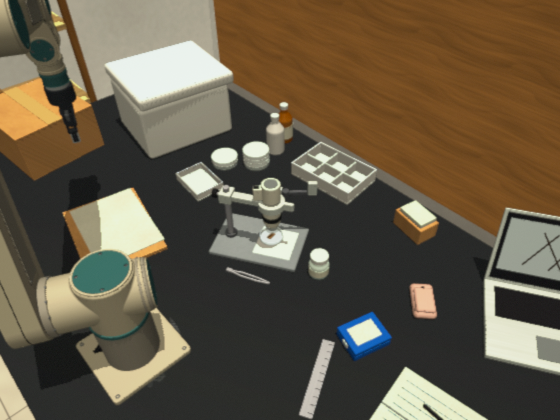

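The top view shows the stand with the head at about (284,228), the column at (243,254), and the lever tab at (299,188). The side view shows the head at about (270,185) and the tab at (312,187). I'll enlarge both.

```bash
cat > h.py <<'E'
from cell import *
import cv2,numpy as np
def ray(n,uv,z,pose=None):
    c=get_calibration(n);d=np.linalg.inv(c['K'])@[uv[0],uv[1],1]
    if n=='wrist':
        p,Rt=pose;M=c['mount'];o=Rt@M[:3,3]+p;d=Rt@M[:3,:3]@d
    else: o=-c['R'].T@c['t'];d=c['R'].T@d
    return o+d*(z-o[2])/d[2]
def proj(n,X,pose=None):
    c=get_calibration(n)
    if n=='wrist':
        p,Rt=pose;M=c['mount'];x=M[:3,:3].T@(Rt.T@(np.array(X)-p)-M[:3,3])
    else: x=c['R']@X+c['t']
    u=c['K']@x;return u[:2]/u[2]
E
python3 - <<'E'
from h import *
a=cv2.imread('pics/top0.png')[175:285,220:330];b=cv2.imread('pics/side0.png')[165:275,205:325]
cv2.imwrite('pics/c0.png',np.hstack([cv2.resize(a,(385,385),interpolation=2),cv2.resize(b,(412,378),interpolation=2)[:378]] if 0 else [cv2.resize(a,(385,385),interpolation=2),cv2.resize(b,(415,385),interpolation=2)]))
for n,uv,z in(('top',(284,228),.24),('top',(243,254),.2),('top',(299,188),.207),('side',(270,183),.24),('side',(312,184),.207)):print(n,ray(n,uv,z))
E
```

```text
top [0.47873453 0.02284711 0.24      ]
top [0.40811524 0.13792927 0.2       ]
top [ 0.59248944 -0.01890808  0.207     ]
side [0.4792615 0.0262093 0.24     ]
side [ 0.58521907 -0.02559166  0.207     ]
```

View pics/c0.png

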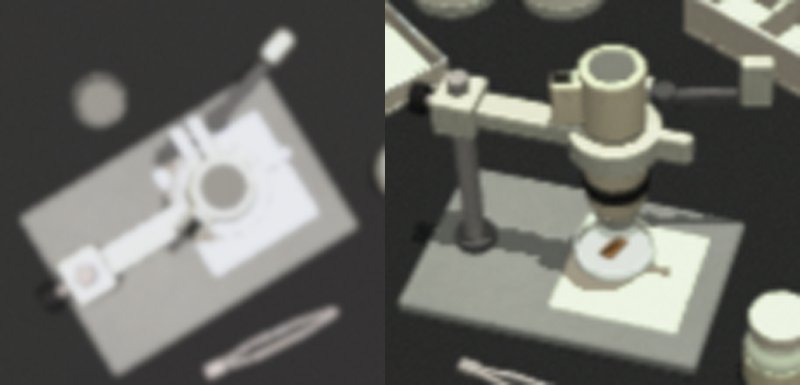

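The crops show the button block on the head's left, at about (266,226) in the full top image and (256,186) in the full side image. It points roughly along world +y, while the nose points to about -58°. I'll go above the head with the fingers turned square to the button.

>>> servo_tool --targets '[{"slide": [0, 0, -0.05], "rotation": [0, 0, 0], "grip": 0.085}, {"slide": [-0.03, -0.03, -0.1], "rotation": [0, 0, -0.15], "grip": 0.085}, {"slide": [-0.445, -0.445, -0.13], "rotation": [0, 0, -1.8], "grip": 0.085}, {"slide": [-0.445, -0.445, -0.13], "rotation": [0, 0, -1.8], "grip": 0.085}, {"slide": [-0.445, -0.445, -0.13], "rotation": [0, 0, -1.8], "grip": 0.085}, {"slide": [-0.445, -0.445, -0.13], "rotation": [0, 0, -1.8], "grip": 0.085}, {"slide": [-0.445, -0.445, -0.13], "rotation": [0, 0, -1.8], "grip": 0.085}, {"slide": [-0.445, -0.445, -0.13], "rotation": [0, 0, -1.8], "grip": 0.085}, {"slide": [-0.445, -0.445, -0.13], "rotation": [0, 0, -1.8], "grip": 0.085}, {"slide": [-0.445, -0.445, -0.13], "rotation": [0, 0, -1.8], "grip": 0.085}, {"slide": [-0.445, -0.445, -0.13], "rotation": [0, 0, -1.8], "grip": 0.085}, {"slide": [-0.445, -0.445, -0.13], "rotation": [0, 0, -1.8], "grip": 0.085}, {"slide": [-0.445, -0.445, -0.13], "rotation": [0, 0, -1.8], "grip": 0.085}, {"slide": [-0.445, -0.445, -0.13], "rotation": [0, 0, -1.8], "grip": 0.085}, {"slide": [-0.445, -0.445, -0.13], "rotation": [0, 0, -1.8], "grip": 0.085}, {"slide": [-0.445, -0.445, -0.13], "rotation": [0, 0, -1.8], "grip": 0.085}, {"slide": [-0.445, -0.445, -0.13], "rotation": [0, 0, -1.8], "grip": 0.085}]'

```text
time_s: 1.8
ee_pos: [0.4801, 0.0225, 0.3607]
orientation: [[-0.108, -0.994, -0.001], [-0.994, 0.108, -0.0], [0.0, 0.001, -1.0]]
ft_force: [-0.4, 0.5, 0.0]
width: 0.0853
gripper_force: 0.0
```

```bash
python3 - <<'E'
from h import *
o=get_obs();im=get_image('wrist')[:,:,::-1];cv2.imwrite('pics/w1.png',im)
np.savez('w1.npz',p=o['ee_pos'],R=o['orientation']);print(o['time_s'],o['ee_pos'],o['orientation'],o['joints'])
print(proj('wrist',[.479,.024,.24],(o['ee_pos'],o['orientation'])))
E
```

```text
1.8 [0.48014963 0.02253352 0.36071713] [[-1.07657116e-01 -9.94187735e-01 -8.32877300e-04]
 [-9.94188027e-01  1.07657353e-01 -2.45611247e-04]
 [ 3.33849055e-04  8.01594841e-04 -9.99999623e-01]] [-8.75015622e-02 -2.37086406e-02 -1.01306922e-01  1.49400627e+00
 -3.17456690e-04 -1.55043145e+00]
[283.15669491 200.756243  ]
```

View pics/w1.png

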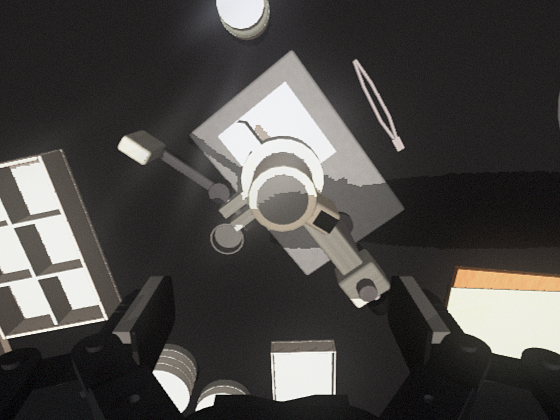

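The wrist view shows the head top at about (283,198), the black button key at about (327,219), the nose tip at about (242,122), the lever tab at about (138,150) and the column top at (362,290). I'll measure these.

```bash
python3 - <<'E'
from h import *
d=np.load('w1.npz');P=(d['p'],d['R']);im=cv2.imread('pics/w1.png')
for n,uv,z in(('head',(283,198),.24),('key',(327,219),.231),('nose',(242,122),.18),('tab',(130,141),.207),('piv',(219,191),.175)):
    X=ray('wrist',uv,z,P);print(n,X)
c=im[90:310,100:400];cv2.imwrite('pics/w1c.png',cv2.resize(c,(800,587),interpolation=2))
E
```

```text
head [0.47889154 0.02188706 0.24      ]
key [0.44714992 0.04504839 0.231     ]
nose [ 0.50778079 -0.03050745  0.18      ]
tab [ 0.59431216 -0.02764185  0.207     ]
piv [0.53764045 0.02848769 0.175     ]
```

View pics/w1c.png

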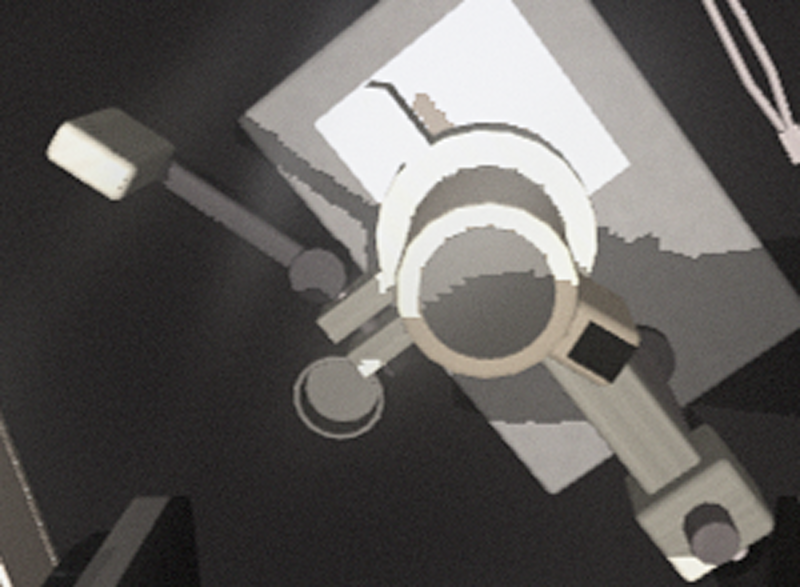

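The crop shows the key quad with corners at (590,320), (638,345), (612,383) and (567,355), so the outer edge is at full pixel (334,226). The nose is lost against the white paper, so I'll take the stand's heading from the base plate corners, the column and the ears.

```bash
python3 - <<'E'
from h import *
d=np.load('w1.npz');P=(d['p'],d['R'])
A=ray('wrist',(283,198.6),.24,P)[:2]
C=[ray('wrist',q,.015,P)[:2] for q in((190,135),(292,51),(404,210),(307,275))]
for i in range(4):
    e=C[(i+1)%4]-C[i];print('edge',np.linalg.norm(e),np.degrees(np.arctan2(*e[::-1])))
b=ray('wrist',(334.4,226.5),.231,P)[:2]-A;print('button',np.linalg.norm(b),np.degrees(np.arctan2(*b[::-1])))
# top view plate: minAreaRect over grey/white plate
im=cv2.imread('pics/top0.png');g=cv2.cvtColor(im,cv2.COLOR_BGR2GRAY)
m=((g>75)).astype(np.uint8);m[:165]=0;m[300:]=0;m[:,:215]=0;m[:,330:]=0
m=cv2.morphologyEx(m,cv2.MORPH_OPEN,np.ones((9,9)))
n,l,s,c=cv2.connectedComponentsWithStats(m);k=1+np.argmax(s[1:,4])
q=cv2.boxPoints(cv2.minAreaRect(np.argwhere(l==k)[:,::-1].astype(np.float32)))
T=[ray('top',x,.015)[:2] for x in q];print(q)
for i in range(4):
    e=T[(i+1)%4]-T[i];print('top edge',np.linalg.norm(e),np.degrees(np.arctan2(*e[::-1])))
print('ctr wrist',np.mean(C,0),'top',np.mean(T,0),'A',A)
E
```

```text
edge 0.1647965431274559 -148.61212015471455
edge 0.25557641558823335 121.42428299503243
edge 0.16490860669408672 31.112111252073234
edge 0.25478265576561404 -58.60037501703717
button 0.04738357889669605 141.48641943403499
[[222.43777 236.96133]
 [294.4678  192.63516]
 [323.48068 239.7811 ]
 [251.45065 284.10727]]
top edge 0.26975661965189146 -58.34887361231451
top edge 0.1768620429814552 -148.6434455025612
top edge 0.2682235842057944 121.44378210367155
top edge 0.17589016152121753 31.854883149622438
ctr wrist [0.45812528 0.0579226 ] top [0.45702465 0.06041536] A [0.47893996 0.02234348]
```

The stand's heading is -58.6° and the plate size agrees with the specification. The axis is at (0.479, 0.0225). The button is at 141.5° with a radius of 47.4 mm, close to the 48 mm given. It needs about +160° counter-clockwise. I'll turn the fingers to 51.5°, which puts j6 near +33° with room to swing back, then descend.

>>> servo_tool --targets '[{"slide": [0, 0.001, 0], "rotation": [0, 0, 0.14], "grip": 0.085}, {"slide": [0, 0.001, 0], "rotation": [0, 0, 0.28], "grip": 0.085}, {"slide": [0, 0.001, 0], "rotation": [0, 0, 0.42], "grip": 0.085}, {"slide": [0, 0.001, 0], "rotation": [0, 0, 0.56], "grip": 0.085}, {"slide": [0, 0.001, 0], "rotation": [0, 0, 0.7], "grip": 0.085}, {"slide": [0, 0.001, 0], "rotation": [0, 0, 0.84], "grip": 0.085}, {"slide": [0, 0.001, 0], "rotation": [0, 0, 0.98], "grip": 0.085}, {"slide": [0, 0.001, 0], "rotation": [0, 0, 1.12], "grip": 0.085}, {"slide": [0, 0.001, 0], "rotation": [0, 0, 1.26], "grip": 0.085}, {"slide": [0, 0.001, 0], "rotation": [0, 0, 1.4], "grip": 0.085}, {"slide": [0, 0.001, 0], "rotation": [0, 0, 1.54], "grip": 0.085}, {"slide": [0, 0.001, 0], "rotation": [0, 0, 1.68], "grip": 0.085}, {"slide": [0, 0.001, 0], "rotation": [0, 0, 1.82], "grip": 0.085}, {"slide": [0, 0.001, 0], "rotation": [0, 0, 1.96], "grip": 0.085}, {"slide": [0, 0.001, 0], "rotation": [0, 0, 2.1], "grip": 0.085}, {"slide": [0, 0.001, 0], "rotation": [0, 0, 2.135], "grip": 0.085}, {"slide": [0, 0.001, 0.04], "rotation": [0, 0, 2.135], "grip": 0.085}, {"slide": [0, 0.001, 0.08], "rotation": [0, 0, 2.135], "grip": 0.085}, {"slide": [0, 0.001, 0.1], "rotation": [0, 0, 2.135], "grip": 0.085}, {"slide": [0, 0.001, 0.1], "rotation": [0, 0, 2.135], "grip": 0.085}]'

```text
time_s: 3.85
ee_pos: [0.4747, 0.0265, 0.2575]
orientation: [[-0.786, 0.618, -0.008], [0.618, 0.786, 0.001], [0.007, -0.004, -1.0]]
ft_force: [-0.3, 0.1, -0.2]
width: 0.0848
gripper_force: 0.0
```

>>> servo_tool --targets '[{"slide": [0, 0, 0], "rotation": [0, 0, 0], "grip": 0.085}, {"slide": [0, 0, 0], "rotation": [0, 0, 0], "grip": 0.085}]'

```text
time_s: 4.05
ee_pos: [0.4794, 0.0253, 0.2632]
orientation: [[-0.786, 0.618, 0.003], [0.618, 0.786, -0.0], [-0.002, 0.002, -1.0]]
ft_force: [-0.1, 0.1, 1.2]
width: 0.0847
gripper_force: 0.0
```

>>> servo_tool --targets '[{"slide": [-0.0015, -0.002, 0.015], "rotation": [0, 0, 0], "grip": 0.085}, {"slide": [-0.0015, -0.002, 0.03], "rotation": [0, 0, 0], "grip": 0.085}, {"slide": [-0.0015, -0.002, 0.045], "rotation": [0, 0, 0], "grip": 0.085}, {"slide": [-0.0015, -0.002, 0.057], "rotation": [0, 0, 0], "grip": 0.085}, {"slide": [-0.0015, -0.002, 0.057], "rotation": [0, 0, 0], "grip": 0.085}, {"slide": [-0.0015, -0.002, 0.057], "rotation": [0, 0, 0], "grip": 0.085}, {"slide": [-0.0015, -0.002, 0.057], "rotation": [0, 0, 0], "grip": 0.085}]'

```text
time_s: 4.75
ee_pos: [0.4792, 0.0223, 0.2055]
orientation: [[-0.785, 0.619, 0.002], [0.619, 0.785, -0.0], [-0.002, 0.001, -1.0]]
ft_force: [0.4, 0.5, 0.7]
width: 0.085
gripper_force: 0.0
```

Positioned as wanted with no contact. Closing on the head.

>>> servo_tool --targets '[{"slide": [0, 0, 0], "rotation": [0, 0, 0], "grip": 0.04}, {"slide": [0, 0, 0], "rotation": [0, 0, 0], "grip": 0.04}, {"slide": [0, 0, 0], "rotation": [0, 0, 0], "grip": 0.04}, {"slide": [0, 0, 0], "rotation": [0, 0, 0], "grip": 0.04}, {"slide": [0, 0, 0], "rotation": [0, 0, 0], "grip": 0.04}, {"slide": [0, 0, 0], "rotation": [0, 0, 0], "grip": 0.04}, {"slide": [0, 0, 0], "rotation": [0, 0, 0], "grip": 0.04}]'

```text
time_s: 5.45
ee_pos: [0.4797, 0.0235, 0.2056]
orientation: [[-0.786, 0.619, 0.003], [0.619, 0.786, 0.003], [-0.001, 0.004, -1.0]]
ft_force: [1.2, 4.5, 4.3]
width: 0.0505
gripper_force: 62.8
```

>>> servo_tool --targets '[{"slide": [0, 0, 0], "rotation": [0, 0, -0.06], "grip": 0.04}, {"slide": [0, 0, 0], "rotation": [0, 0, -0.16], "grip": 0.04}, {"slide": [0, 0, 0], "rotation": [0, 0, -0.26], "grip": 0.04}, {"slide": [0, 0, 0], "rotation": [0, 0, -0.36], "grip": 0.04}, {"slide": [0, 0, 0], "rotation": [0, 0, -0.46], "grip": 0.04}, {"slide": [0, 0, 0], "rotation": [0, 0, -0.56], "grip": 0.04}, {"slide": [0, 0, 0], "rotation": [0, 0, -0.66], "grip": 0.04}, {"slide": [0, 0, 0], "rotation": [0, 0, -0.76], "grip": 0.04}, {"slide": [0, 0, 0], "rotation": [0, 0, -0.86], "grip": 0.04}, {"slide": [0, 0, 0], "rotation": [0, 0, -0.96], "grip": 0.04}, {"slide": [0, 0, 0], "rotation": [0, 0, -1.06], "grip": 0.04}, {"slide": [0, 0, 0], "rotation": [0, 0, -1.16], "grip": 0.04}, {"slide": [0, 0, 0], "rotation": [0, 0, -1.26], "grip": 0.04}, {"slide": [0, 0, 0], "rotation": [0, 0, -1.36], "grip": 0.04}, {"slide": [0, 0, 0], "rotation": [0, 0, -1.4], "grip": 0.04}, {"slide": [0, 0, 0], "rotation": [0, 0, -1.4], "grip": 0.04}]'

```text
time_s: 7.05
ee_pos: [0.4797, 0.0242, 0.2056]
orientation: [[-0.742, -0.67, 0.003], [-0.67, 0.742, 0.005], [-0.006, 0.002, -1.0]]
ft_force: [2.7, 6.7, 4.4]
width: 0.0507
gripper_force: 62.8
```

>>> servo_tool --targets '[{"slide": [0, 0, 0], "rotation": [0, 0, -0.06], "grip": 0.04}, {"slide": [0, 0, 0], "rotation": [0, 0, -0.16], "grip": 0.04}, {"slide": [0, 0, 0], "rotation": [0, 0, -0.26], "grip": 0.04}, {"slide": [0, 0, 0], "rotation": [0, 0, -0.36], "grip": 0.04}, {"slide": [0, 0, 0], "rotation": [0, 0, -0.46], "grip": 0.04}, {"slide": [0, 0, 0], "rotation": [0, 0, -0.56], "grip": 0.04}, {"slide": [0, 0, 0], "rotation": [0, 0, -0.66], "grip": 0.04}, {"slide": [0, 0, 0], "rotation": [0, 0, -0.76], "grip": 0.04}, {"slide": [0, 0, 0], "rotation": [0, 0, -0.86], "grip": 0.04}, {"slide": [0, 0, 0], "rotation": [0, 0, -0.96], "grip": 0.04}, {"slide": [0, 0, 0], "rotation": [0, 0, -1.06], "grip": 0.04}, {"slide": [0, 0, 0], "rotation": [0, 0, -1.16], "grip": 0.04}, {"slide": [0, 0, 0], "rotation": [0, 0, -1.26], "grip": 0.04}, {"slide": [0, 0, 0], "rotation": [0, 0, -1.34], "grip": 0.04}, {"slide": [0, 0, 0], "rotation": [0, 0, -1.39], "grip": 0.04}, {"slide": [0, 0, 0], "rotation": [0, 0, -1.39], "grip": 0.04}, {"slide": [0, 0, 0], "rotation": [0, 0, -1.39], "grip": 0.04}, {"slide": [0, 0, 0], "rotation": [0, 0, -1.39], "grip": 0.04}]'

```text
time_s: 8.85
ee_pos: [0.4789, 0.0242, 0.2056]
orientation: [[0.526, -0.851, 0.001], [-0.851, -0.526, 0.004], [-0.003, -0.003, -1.0]]
ft_force: [2.6, 9.7, 7.7]
width: 0.0508
gripper_force: 63.1
```

>>> servo_tool --targets '[{"slide": [0, 0, 0], "rotation": [0, 0, 0], "grip": 0.085}, {"slide": [0, 0, 0], "rotation": [0, 0, 0], "grip": 0.085}, {"slide": [0, 0, 0], "rotation": [0, 0, 0], "grip": 0.085}, {"slide": [0, 0, 0], "rotation": [0, 0, 0], "grip": 0.085}, {"slide": [0, 0, 0], "rotation": [0, 0, 0], "grip": 0.085}, {"slide": [0, 0, -0.03], "rotation": [0, 0, 0], "grip": 0.085}, {"slide": [0, 0, -0.06], "rotation": [0, 0, 0], "grip": 0.085}, {"slide": [0, 0, -0.1], "rotation": [0, 0, 0], "grip": 0.085}, {"slide": [0, 0, -0.14], "rotation": [0, 0, 0], "grip": 0.085}, {"slide": [0, 0, -0.155], "rotation": [0, 0, 0], "grip": 0.085}, {"slide": [0, 0, -0.155], "rotation": [0, 0, 0], "grip": 0.085}, {"slide": [0, 0, -0.155], "rotation": [0, 0, 0], "grip": 0.085}]'

```text
time_s: 10.05
ee_pos: [0.4782, 0.0222, 0.3587]
orientation: [[0.524, -0.852, -0.0], [-0.852, -0.524, -0.0], [-0.0, 0.0, -1.0]]
ft_force: [-0.1, 0.9, -0.7]
width: 0.0855
gripper_force: 0.0
```

```bash
python3 - <<'E'
from h import *
o=get_obs();im=get_image('wrist')[:,:,::-1]
np.savez('w2.npz',p=o['ee_pos'],R=o['orientation']);print(o['time_s'],o['ee_pos'],o['orientation'],o['joints'])
P=(o['ee_pos'],o['orientation']);h=proj('wrist',[.479,.0225,.24],P);print('head',h)
for t in((.594,-.028,.207),):print('tab',proj('wrist',t,P))
cv2.imwrite('pics/w2.png',im);x,y=int(h[0])-150,max(0,int(h[1])-110);print('crop',x,y)
cv2.imwrite('pics/w2c.png',cv2.resize(im[y:y+220,x:x+300],(800,587),interpolation=2))
E
```

```text
10.05 [0.47818167 0.02223565 0.35867446] [[ 5.23732100e-01 -8.51882895e-01 -4.68602845e-04]
 [-8.51883010e-01 -5.23732114e-01 -1.03428884e-04]
 [-1.57313062e-04  4.53363829e-04 -9.99999885e-01]] [-8.85957990e-02 -2.74371374e-02 -1.09100530e-01  1.48959055e+00
 -1.44485185e-04 -2.21061822e+00]
head [279.84284172 199.73292387]
tab [181.43636206  50.45201682]
crop 129 89
```

View pics/w2c.png

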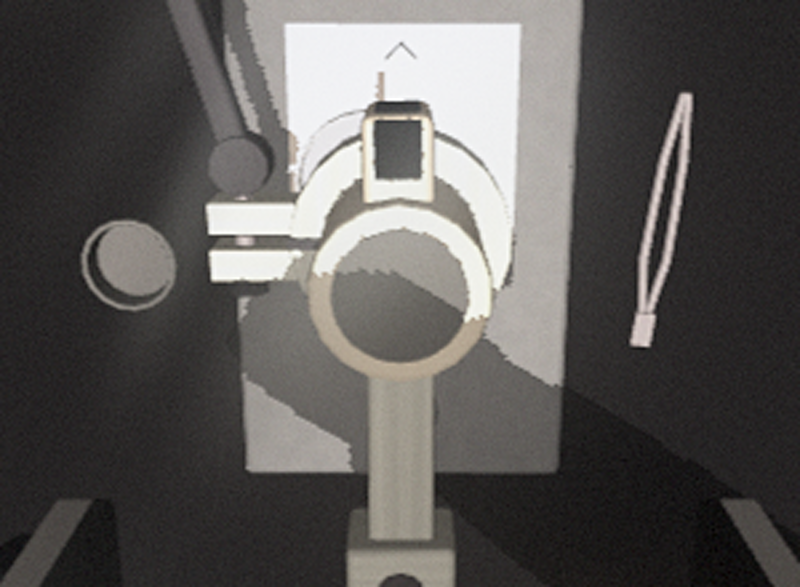

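The crop shows the button key centred at about (398,150). It lies directly between the head centre (400,290) and the nose tip (400,42), so the alignment is within about 1 mm. The lever is at about -45°, which is 1.33 rad open. Next I'll close the fingers, place them behind the tab on its clockwise side, and push it along the arc.

>>> servo_tool --targets '[{"slide": [0.03, -0.012, 0], "rotation": [0, 0, 0.13], "grip": 0.0}, {"slide": [0.06, -0.025, 0], "rotation": [0, 0, 0.26], "grip": 0.0}, {"slide": [0.104, -0.044, 0], "rotation": [0, 0, 0.39], "grip": 0.0}, {"slide": [0.104, -0.044, 0], "rotation": [0, 0, 0.52], "grip": 0.0}, {"slide": [0.104, -0.044, 0], "rotation": [0, 0, 0.65], "grip": 0.0}, {"slide": [0.104, -0.044, 0], "rotation": [0, 0, 0.78], "grip": 0.0}, {"slide": [0.104, -0.044, 0], "rotation": [0, 0, 0.91], "grip": 0.0}, {"slide": [0.104, -0.044, 0], "rotation": [0, 0, 1.04], "grip": 0.0}, {"slide": [0.104, -0.044, 0], "rotation": [0, 0, 1.17], "grip": 0.0}, {"slide": [0.104, -0.044, 0.02], "rotation": [0, 0, 1.3], "grip": 0.0}, {"slide": [0.104, -0.044, 0.05], "rotation": [0, 0, 1.34], "grip": 0.0}, {"slide": [0.104, -0.044, 0.09], "rotation": [0, 0, 1.34], "grip": 0.0}, {"slide": [0.104, -0.044, 0.1], "rotation": [0, 0, 1.34], "grip": 0.0}, {"slide": [0.104, -0.044, 0.1], "rotation": [0, 0, 1.34], "grip": 0.0}, {"slide": [0.104, -0.044, 0.1], "rotation": [0, 0, 1.34], "grip": 0.0}]'

```text
time_s: 11.6
ee_pos: [0.5706, -0.0433, 0.2599]
orientation: [[-0.709, -0.705, 0.0], [-0.705, 0.709, -0.0], [-0.0, -0.0, -1.0]]
ft_force: [0.6, 0.3, 0.8]
width: 0.0
gripper_force: 0.0
```

```bash
python3 - <<'E'
from h import *
o=get_obs();p=o['ee_pos'];print(p,o['orientation'][:,1],o['width'])
im=get_image('wrist')[:,:,::-1];cv2.imwrite('pics/w3.png',im)
E
```

```text
[ 0.57062232 -0.04327384  0.25992903] [-7.04850458e-01  7.09355845e-01 -3.43167292e-04] 2.0621506996241823e-06
```

View pics/w3.png

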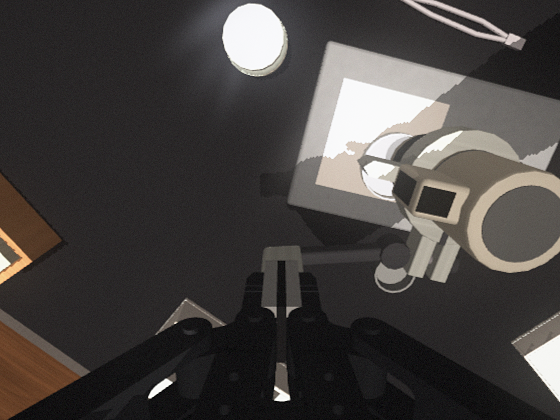

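The wrist view shows the lever lying level in the image from its pivot (393,255) to the tab at about (282,255), which is partly hidden by the fingertips. I'll check how the fingertips and tab should project before descending.

```bash
python3 - <<'E'
from h import *
o=get_obs();P=(o['ee_pos'],o['orientation'])
for n,X in(('tcp',P[0]),('tcp down',P[0]-[0,0,.07]),('tab',[.590,-.024,.207]),('pivot',[.5372,.0288,.175])):print(n,proj('wrist',X,P))
for uv in((263,249),(299,249)):
  for z in(.163,.207):
    X=ray('wrist',uv,z,P)-P[0];print(uv,z,P[1].T@X)
E
```

```text
tcp [282.40069244 280.41386046]
tcp down [282.15770284 222.6128035 ]
tab [283.16328001 275.39252834]
pivot [395.08057643 251.86877167]
(263, 249) 0.163 [-0.0300611  -0.0131203   0.09801019]
(263, 249) 0.207 [-0.00999618 -0.01084255  0.05397739]
(299, 249) 0.163 [-0.03003077  0.01206912  0.09795888]
(299, 249) 0.207 [-0.00997143  0.00972034  0.05393551]
```

The block's upper edge is about 25 mm wide if it is at the tab's foot, which matches 26 mm, so the tab's near face is 20–30 mm ahead of the tool. The fingers are clear to descend.

>>> servo_tool --targets '[{"slide": [0, 0, 0.02], "rotation": [0, 0, 0], "grip": 0.0}, {"slide": [0, 0, 0.04], "rotation": [0, 0, 0], "grip": 0.0}, {"slide": [0, 0, 0.06], "rotation": [0, 0, 0], "grip": 0.0}, {"slide": [0, 0, 0.071], "rotation": [0, 0, 0], "grip": 0.0}, {"slide": [0, 0, 0.071], "rotation": [0, 0, 0], "grip": 0.0}, {"slide": [0, 0, 0.071], "rotation": [0, 0, 0], "grip": 0.0}]'

```text
time_s: 12.25
ee_pos: [0.5713, -0.0434, 0.1897]
orientation: [[-0.709, -0.705, 0.002], [-0.705, 0.709, -0.0], [-0.001, -0.002, -1.0]]
ft_force: [-0.7, 0.3, 0.7]
width: -0.0005
gripper_force: 0.0
```

```bash
python3 - <<'E'
from h import *
o=get_obs();p,R=o['ee_pos'],o['orientation'];print(p,o['ft_force'])
q=R.T@(np.array([.5372,.0288,p[2]])-p);print(q)
for t in np.append(np.arange(0,1.34,.08),1.36):
    c,s=np.cos(t),np.sin(t);x,y=.017,-.075
    print(round(t,2),round(q[0]+x*c+y*s,4),round(q[1]-x*s+y*c,4))
E
```

```text
[ 0.57125794 -0.04337107  0.18970318] [-0.73314579  0.33318828  0.71942582]
[-2.67076407e-02  7.52017165e-02 -9.89805376e-05]
0.0 -0.0097 0.0002
0.08 -0.0158 -0.0009
0.16 -0.0219 -0.0015
0.24 -0.028 -0.0017
0.32 -0.0342 -0.0013
0.4 -0.0403 -0.0005
0.48 -0.0463 0.0008
0.56 -0.0521 0.0026
0.64 -0.0579 0.0049
0.72 -0.0634 0.0076
0.8 -0.0687 0.0108
0.88 -0.0737 0.0143
0.96 -0.0784 0.0183
1.04 -0.0828 0.0226
1.12 -0.0868 0.0272
1.2 -0.0905 0.0322
1.28 -0.0937 0.0374
1.36 -0.0965 0.0429
```

>>> servo_tool --targets '[{"slide": [-0.005, 0, 0], "rotation": [0, 0, 0], "grip": 0.0}, {"slide": [-0.01, 0, 0], "rotation": [0, 0, 0], "grip": 0.0}, {"slide": [-0.016, -0.001, 0], "rotation": [0, 0, -0.08], "grip": 0.0}, {"slide": [-0.022, -0.0015, 0], "rotation": [0, 0, -0.16], "grip": 0.0}, {"slide": [-0.028, -0.0015, 0], "rotation": [0, 0, -0.24], "grip": 0.0}, {"slide": [-0.034, -0.0015, 0], "rotation": [0, 0, -0.32], "grip": 0.0}, {"slide": [-0.04, -0.0005, 0], "rotation": [0, 0, -0.4], "grip": 0.0}, {"slide": [-0.046, 0.001, 0], "rotation": [0, 0, -0.48], "grip": 0.0}, {"slide": [-0.052, 0.0025, 0], "rotation": [0, 0, -0.56], "grip": 0.0}, {"slide": [-0.058, 0.005, 0], "rotation": [0, 0, -0.64], "grip": 0.0}, {"slide": [-0.0635, 0.0075, 0], "rotation": [0, 0, -0.72], "grip": 0.0}, {"slide": [-0.0685, 0.011, 0], "rotation": [0, 0, -0.8], "grip": 0.0}, {"slide": [-0.0735, 0.0145, 0], "rotation": [0, 0, -0.88], "grip": 0.0}, {"slide": [-0.0785, 0.0185, 0], "rotation": [0, 0, -0.96], "grip": 0.0}, {"slide": [-0.083, 0.0225, 0], "rotation": [0, 0, -1.04], "grip": 0.0}, {"slide": [-0.087, 0.027, 0], "rotation": [0, 0, -1.12], "grip": 0.0}, {"slide": [-0.0905, 0.032, 0], "rotation": [0, 0, -1.2], "grip": 0.0}, {"slide": [-0.0935, 0.0375, 0], "rotation": [0, 0, -1.28], "grip": 0.0}, {"slide": [-0.095, 0.04, 0], "rotation": [0, 0, -1.32], "grip": 0.0}, {"slide": [-0.095, 0.04, 0], "rotation": [0, 0, -1.32], "grip": 0.0}]'

```text
time_s: 14.25
ee_pos: [0.6109, 0.0526, 0.1894]
orientation: [[0.507, -0.862, 0.003], [-0.862, -0.507, -0.0], [0.002, -0.002, -1.0]]
ft_force: [1.3, -1.2, 0.1]
width: -0.0
gripper_force: 0.6
```

The contact force is about 2 N, which is only the lever's friction. I'll press gently on until the stop shows in the force.

>>> servo_tool --targets '[{"slide": [-0.002, 0, 0], "rotation": [0, 0, 0], "grip": 0.0}, {"slide": [-0.003, 0, 0], "rotation": [0, 0, 0], "grip": 0.0}, {"slide": [-0.003, 0, 0], "rotation": [0, 0, 0], "grip": 0.0}]'

```text
time_s: 14.55
ee_pos: [0.6101, 0.0536, 0.1893]
orientation: [[0.506, -0.863, 0.005], [-0.863, -0.506, -0.003], [0.005, -0.003, -1.0]]
ft_force: [4.8, -3.8, -0.1]
width: 0.0003
gripper_force: 2.6
```

>>> servo_tool --targets '[{"slide": [-0.002, 0, 0], "rotation": [0, 0, 0], "grip": 0.0}, {"slide": [-0.003, 0, 0], "rotation": [0, 0, 0], "grip": 0.0}, {"slide": [-0.003, 0, 0], "rotation": [0, 0, 0], "grip": 0.0}]'

```text
time_s: 14.85
ee_pos: [0.61, 0.0538, 0.1895]
orientation: [[0.504, -0.863, 0.007], [-0.863, -0.504, -0.008], [0.01, -0.002, -1.0]]
ft_force: [8.3, -9.6, -2.1]
width: 0.0003
gripper_force: 5.9
```

The lever is on its stop: the force rises and it no longer moves. I'll back off, lift and check.

>>> servo_tool --targets '[{"slide": [0.01, 0, 0], "rotation": [0, 0, 0], "grip": 0.0}, {"slide": [0.025, 0, 0], "rotation": [0, 0, 0], "grip": 0.0}, {"slide": [0.025, 0, -0.03], "rotation": [0, 0, 0], "grip": 0.0}, {"slide": [0.025, 0, -0.07], "rotation": [0, 0, 0], "grip": 0.0}, {"slide": [0, 0.06, -0.12], "rotation": [0, 0, 0], "grip": 0.0}, {"slide": [-0.02, 0.1, -0.17], "rotation": [0, 0, 0], "grip": 0.0}, {"slide": [-0.02, 0.1, -0.17], "rotation": [0, 0, 0], "grip": 0.0}, {"slide": [-0.02, 0.1, -0.17], "rotation": [0, 0, 0], "grip": 0.0}, {"slide": [-0.02, 0.1, -0.17], "rotation": [0, 0, 0], "grip": 0.0}]'

```text
time_s: 15.75
ee_pos: [0.5103, 0.0236, 0.3595]
orientation: [[0.506, -0.862, 0.003], [-0.862, -0.506, 0.0], [0.001, -0.002, -1.0]]
ft_force: [-0.8, -0.9, -0.2]
width: 0.0003
gripper_force: 0.0
```

```bash
python3 - <<'E'
from h import *
o=get_obs();P=(o['ee_pos'],o['orientation']);print(P[0],o['ft_force'])
im=get_image('wrist')[:,:,::-1];cv2.imwrite('pics/w4.png',im)
for n,X in(('tab closed',[.601,.068,.207]),('pivot',[.5372,.0288,.175]),('head',[.479,.0225,.24]),('button',[.504,-.0185,.231]),('nose',[.5123,-.0321,.18])):print(n,proj('wrist',X,P))
E
```

```text
[0.51026356 0.02362843 0.35949169] [-0.81138862 -0.89294771 -0.2279251 ]
tab closed [156.96191745 178.72678802]
pivot [252.47537862 168.59050462]
head [318.55055775 219.04254536]
button [318.36653582 152.56254781]
nose [313.02909496 123.35445608]
```

View pics/w4.png

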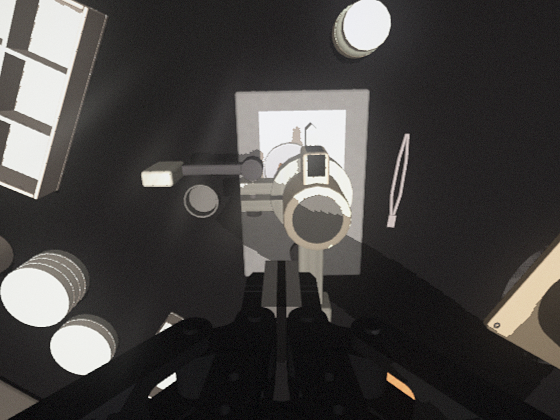

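The view shows the tab top at about (158,180), against (157,179) predicted for fully closed. The button is at about (317,153), against (318,153) predicted for aligned. The dish, cap and tweezers look undisturbed.

```bash
python3 -c "
from cell import *
print(job_done())"
```

```text
the job is handed in; nothing more can be done
None
```

The job is handed in: the snapshot button points at the index nose to within about 1 mm, the lever is closed against its stop, the dish and nearby items looked undisturbed, and the arm finished clear at about 16 s.

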